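# Load a vial rack past the sampler's drop gate

### The job

Load the blue vial rack into the sampler: with one fingertip press the yellow rail down and hold it there so that the red drop gate stays sunk below the chute floor, and meanwhile push the rack along the chute with another finger, over the gate and home against the black end stop. Keep the gate down until the whole rack is past it; at the end let the rail go, so that the gate springs up again behind the rack. Push only: do not lift or tip the rack, do not let it and the gate press against one another, and leave the bottle, jar and carton where they stand.

Things in the scene. Friction and masses are not known exactly. Their poses are not given: they have to be found in the camera images.
- chute: Fixed straight loading chute on white blocks. Origin on the bench surface, on the chute's centre line, below the gate. x axis: the rack's direction of travel; y axis: across, to the yellow rail's side; z up. Aluminium floor 54 mm above the bench, x -225 (open end) to +135 mm (end stop), slot at x -8 to +8. Side walls at y 35 to 41 mm either side, top 14 mm above the floor.
- home (a point): Point fixed on the chute floor at chute x = +80 mm, y = 0: where the rack's origin lies when the rack is home against the end stop.
- tray: Loose blue vial rack: block 110 mm (x, along the chute) by 66 (y) by 30 high, with 15 fixed white-capped vials standing up to 39 mm; 0.2 to 0.42 kg. Origin at the centre of its underside, x along the travel. Starts on the chute floor, its front face 25 to 63 mm short of the gate, 2 mm of play to each wall. Its flat rear face (x = -55 mm) is to be pushed.
- gate (a joint): Angle of the spring-loaded drop gate (rad): 0 = up, chute blocked; grows as the yellow rail is pressed; 0.20 = just below the floor; 0.30 = fully down, on its stop. Hinge axis along the chute at chute y = -50 mm, 34 mm above the bench. The rack cannot push it open. A spring lifts it when let go; holding it down takes about 3 to 6 N on the rail.
- rail (a point): Middle of the top of the yellow rail, a plate 265 mm long (chute x -215 to +50 mm), 34 wide, 6 thick, outside the chute wall. Moves with the gate: up, it is at chute y = +53.5 mm, 95.5 mm above the bench, sloping up outward by 0.3 rad; fully down, at y = +67, 62 mm above the bench (8 above the chute floor), level. Can be pressed anywhere along it; a fingertip can slide along it.
- amber_bottle: Bystander: amber bottle, 56 mm across, 110 mm high, standing beyond the rail. Origin at the centre of its underside.
- blue_jar: Bystander: clear jar with blue cap, 48 mm across, 75 mm high, standing beyond the rail. Origin at the centre of its underside.
- vial_box: Bystander: cardboard carton 70 by 50 by 40 mm high, on the side of the chute away from the rail. Origin at the centre of its underside.
- stop (a point): Foot of the black rubber end stop, in the middle of its face, on the chute floor at chute x = +135 mm, y = 0. The stop is 30 mm high, 70 mm wide. Behind it, at chute x +145 to +270 mm, y -85 to +85, stands the white sampler housing, 134 mm high.
- blade (a point): Middle of the top edge of the red gate blade, which stands up through the floor slot at chute x = 0: 6 mm thick (x), from chute y = +5 to +32 mm, top 10 mm above the floor when up. One rigid piece with the yellow rail, sinks as the rail is pressed.
There are look-alikes about, which are no part of the job. What is shaped like the tray but green, pink or purple is not meant.

How it is judged:
On the way, in this order (a step that is already met when the one before it is completed fails the run):
1. a fingertip holds the gate down while the rack is still short of it (value of joint gate above 0.2 rad and contact force between the fingers and gate above 0.3 N and x of tray in the frame of chute below -0.06 m), for 0.2 s.
2. the rack passes over the gate while a fingertip holds it down (value of joint gate above 0.2 rad and contact force between the fingers and gate above 0.3 N and x of tray in the frame of chute between -0.02 and 0.05 m), for 0.1 s.
At the end, for the whole second after the job is handed in: The rack stands flat and still on the chute floor, straight, within 7 mm of the end stop (origin past chute x = +73 mm), and the gate is up again behind it (joint below 0.04 rad) (x of tray in the frame of chute above 0.073 m and z of tray in the frame of chute between 0.05 and 0.058 m and angle between tray's own z axis and vertical below 0.06 rad and angle between the x axis of tray and the x axis of chute, either way round below 0.1 rad and value of joint gate below 0.04 rad and linear speed of tray below 0.01 m/s); the robot touches nothing.
It fails at once if the rack is lifted or tipped (more than 10 mm off the floor or 0.2 rad) (z of tray in the frame of chute above 0.064 m or angle between tray's own z axis and vertical above 0.2 rad).
It fails at once if the rack and the gate press on one another (more than 2 N) (contact force between tray and gate above 2 N).
It fails at once if a bystander is shoved (20 mm) or tipped (0.3 rad) (distance of any of amber_bottle, blue_jar, vial_box from where it was at the start of the episode above 0.02 m or angle between any of amber_bottle, blue_jar, vial_box's own z axis and vertical above 0.3 rad).
It also fails if it takes over 38 s, if anything falls off the work surface, if the arm or the gripper's body presses on something with over 40 N, if the wrist force passes 120 N, or if a joint passes its speed limit or range.

### The arm

A 7-joint arm with a two-finger parallel gripper is mounted at the origin on the work surface. World frame = base frame: x ahead of the robot, y to its left, z up, the work surface at z = 0. Lengths are in m, angles in rad, forces in N, time in s.
With the tool pointing down it reaches from about 0.4 to 0.875 m from the base axis. Payload 19.3 kg.
Tool frame: the origin (TCP) lies where the fingers leave the gripper's body, on its centre line; the fingertips stand bot.tip_reach ahead of it and the grasp point (between the pads) lies 54 mm ahead of it (bot.tip_reach is the distance from the TCP to the fingertips, in m); z points along the fingers, y is the line along which they close (so a half turn about z gives the same grasp; the last joint's range is limited). The gripper opens to 85 mm and grips with 20 to 120 N. Pads are 22 mm wide; open, the fingers measure 114 mm over their backs; the gripper's body (76 mm by 85 mm) begins 54 mm behind the grasp point. The pads swing forward as they close: fully open they stand 13 mm farther back than shut.
Start: joints at [-1.236, 0.521, -0.036, 1.599, 0.021, 1.021, -0.113], TCP at [0.246, 0.574, 0.304] pointing down, gripper open.
Joint ranges: [-2.91, 2.91], [-0.3, 2.13], [-1.5, 1.42], [0.17, 2.43], [-1.26, 4.41], [0.16, 1.93], [-2.52, 2.52]. Speed limits (rad/s): [1.89, 1.89, 2.39, 2.39, 3.01, 3.01, 3.01].

### API

Orientations are given as [roll, pitch, yaw] about the fixed x, y, z axes, in that order (R = Rz(yaw) Ry(pitch) Rx(roll)).
In Python, from workcell import bot gives the robot as it stands. The module is installed in compiled form; this text tells all that it offers.
- The arm moves only by the shell command python3 -m jog 'ROWS' [FORCE]. ROWS is JSON, a list that holds one entry, the list of rows, each a list of 7 numbers: the shift along the tool's x, y, z in mm, then the turn, a rotation vector about the tool's x, y, z in rad, then the opening, from 0 (shut) to 1 (fully open). In form: [[[tx, ty, tz, wx, wy, wz, fingers], ...]]. A call has 1 to 5 rows; each row shifts and turns the commanded pose from where the row before left it, along the tool's axes as they then stand; what a row does not reach is not made up. A row lasts 1/10 s, in which the tool goes at most 50 mm and 8.59 degrees, less where a joint would pass 70% of its speed; a pose out of reach is approached as far as the arm can. A call is refused whole if a number of a shift passes 50 or a number of a turn 0.15, either way. A call with a gripper value outside its range is refused whole. The fingers move at their own pace and stop on an object; FORCE is the grip in N (left out, the last holds). Time passes only in rows, so rows that do not move let the fingers close. It gives the time, the measured TCP pose, the force, the opening and the grip force at its end, in the units of the state.
- bot.observe(): the state, without advancing time (a new reading comes with each control period).
- bot.grab_frame(name): name is "side" or "top" or "wrist"; returns a dict with "img" (420x560x3 uint8, red, green, blue), "intrinsics" (3x3 intrinsics, pixels), "k1" (the pictures are not rectified: a ray, as slopes to the right and down, at radius r is drawn at 1 + k1 r^2 times it, then the intrinsics apply), "R" (3x3) and "t" (3): a world point X has camera coordinates R X + t; the wrist camera has in their place "tool_from_camera" (4x4, takes a point from camera to tool coordinates, whose origin is the TCP and whose axes are the flange's). Camera axes: x right, y down, z forward; pixel columns grow to the right and rows downward; lengths in m; the calibration is good to about 2 mm. A picture is of the moment at which its call begins: read the wrist's pose just before it. There is no depth.
- bot.job_done(): hands the job in; it is judged then, once.
Trained networks look in a picture, given as the dict that the camera call returned (one of the last four; its "shot" number tells which), for a name from the list of things; names that differ only in an ending like _2 or _b are one class to them, and where a whole thing is asked for, a point or a joint stands for the part that bears it (a point fixed in the world has none). Each returns a list of dicts, best first, with "conf" (0 to 1); they miss things now and then, are a little off and sometimes report something else, mostly with a low value. They report only what shows in the picture. A call takes as long as a camera call. They do not tell look-alikes from the thing itself.
- bot.trace(query, picture): "region" (420x560 bool, what is visible of it).
- bot.spot_point(query, picture): "xyz" ([x, y, z] in m, in world coordinates, good to about 4 mm: a listed point, or the origin of a listed thing).
The state is a dict: "clock": time; "qpos": joint angles; "qd": joint speeds; "joint_efforts": joint torques, N m; "position": TCP position; "tool_rot": TCP orientation; "force": force on the tool from outside, world axes, zero at the start; "moment": the same for the moment, N m; "grip_width": finger opening in m; "finger_force": force on a finger pad.
Only numpy, scipy, OpenCV 4.12 (cv2) and the standard library are available. Lean on these libraries where they do the work, as an engineer would, in place of code of your own. Each camera call takes 0.05 s, during which the arm holds its last target. There are 200 camera calls.

## Working session

There is one attempt and no reset: what is moved stays moved. The work goes in short steps, Python scripts to look and compute and a shell command to move; the robot and the scene stay as the last step left them, time stands still between calls to the robot, and variables do not carry over. Pictures are saved under pics/ and viewed, at most 10 in all, crops included, and the job is handed in when it is done.

```bash
mkdir -p pics
cat > h.py <<'E'
import numpy as np, cv2
from workcell import bot
from scipy.spatial.transform import Rotation as Ro
def pos(q,pic):
    return [(np.round(d["xyz"],4).tolist(),round(d["conf"],2)) for d in bot.spot_point(q,pic)[:4]]
E
python3 - <<'E'
from h import *
s=bot.observe(); print(s, bot.tip_reach)
fs={n:bot.grab_frame(n) for n in("side","top")}
for n,f in fs.items():
    cv2.imwrite(f"pics/{n}0.png",f["img"][:,:,::-1])
    for q in("chute","home","tray","gate","rail","blade","stop","amber_bottle","blue_jar","vial_box"):
        try: print(n,q,pos(q,f))
        except Exception as e: print(n,q,e)
print(bot.observe()["clock"])
E
```

```text
{'clock': 0.0, 'qpos': array([-1.23615678,  0.52203703, -0.03635105,  1.59998329,  0.02119133,
        1.02110727, -0.11280753]), 'qd': array([-1.64653363e-03, -6.11440705e-05,  1.72957000e-03,  5.06672762e-04,
       -1.75921532e-03, -2.18600770e-03, -1.29252225e-03]), 'joint_efforts': array([-8.01959704e-04, -9.27113271e+01,  1.97928451e+00, -3.69930625e+01,
        1.77042681e-02,  8.22464383e-03, -4.01952988e-06]), 'position': array([0.24608593, 0.57424333, 0.30331992]), 'tool_rot': array([-3.14044397e+00,  6.28320622e-05,  2.73675117e+00]), 'force': array([0.40127844, 0.75828119, 0.22306392]), 'moment': array([ 0.03810214, -0.02071097, -0.00798592]), 'finger_force': 0.0, 'grip_width': 0.08539730210871826} 0.0726
side chute [([0.4998, 0.0318, 0.0021], 0.66), ([0.5188, 0.1286, 0.0954], 0.28), ([0.3933, -0.0405, 0.0063], 0.26)]
side home [([0.532, -0.0388, 0.0507], 0.82)]
side tray [([0.4157, 0.3637, -0.0027], 0.93), ([0.4598, 0.1408, 0.0543], 0.84), ([0.629, 0.3573, 0.0007], 0.63), ([0.2783, 0.2365, -0.0025], 0.62)]
side gate it knows: amber_bottle, blade, blue_jar, chute, home, r
[... 328 characters left out ...]
412, 0.0054], 0.88)]
top chute [([0.5051, 0.0354, 0.0076], 0.88), ([0.5194, 0.1293, 0.0919], 0.44)]
top home [([0.53, -0.0413, 0.0551], 0.76)]
top tray [([0.4619, 0.1427, 0.0543], 0.97), ([0.4158, 0.3706, 0.0001], 0.93), ([0.2794, 0.238, 0.0038], 0.91), ([0.6276, 0.3626, -0.0012], 0.67)]
top gate it knows: amber_bottle, blade, blue_jar, chute, home, rail, stop, tray, vial_box
top rail [([0.5199, 0.1319, 0.0923], 0.93)]
top blade [([0.5189, 0.0423, 0.0688], 0.9)]
top stop [([0.5528, -0.0931, 0.0531], 0.89)]
top amber_bottle [([0.6101, 0.2021, -0.0007], 0.92)]
top blue_jar [([0.6836, 0.0639, 0.0011], 0.84), ([0.5164, 0.0394, 0.0631], 0.46)]
top vial_box [([0.3961, -0.0445, -0.0003], 0.58)]
1.0
```

View pics/top0.png

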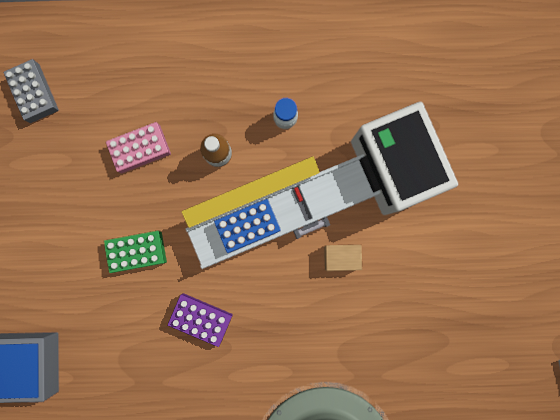

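View pics/side0.png

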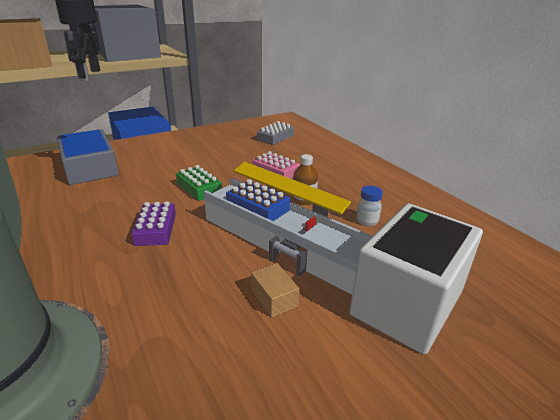

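The top picture shows the blue rack at (247,225), the gate at (300,195), the bottle at (215,150), the jar at (285,112), the carton at (343,257) and the housing at (410,158). The side view agrees. From the detections, the chute runs at about -1.20 rad with its origin near (0.503, 0.034), and the rack sits at chute x of about -117 mm. I'll turn the tool so that y lies across the chute and narrow the fingers to about 60 mm. One finger will then land on the rail while the other stands behind the rack.

```bash
python3 -m jog '[[[0,0,0,0,0,0.133,0.7],[0,0,0,0,0,0.133,0.7],[0,0,0,0,0,0.133,0.7],[0,0,0,0,0,0.133,0.7],[0,0,0,0,0,0.133,0.7]]]'
python3 -m jog '[[[0,0,0,0,0,0.133,0.7],[-40,7,0,0,0,0,0.7],[-40,7,0,0,0,0,0.7],[-40,7,0,0,0,0,0.7],[-40,7,0,0,0,0,0.7]]]'
python3 -m jog '[[[-40,7,0,0,0,0,0.7],[-40,7,0,0,0,0,0.7],[-40,7,0,0,0,0,0.7],[-30,7,0,0,0,0,0.7],[0,0,0,0,0,0,0.7]]]'
cat >> h.py <<'E'
def cs(p,c): # chute pose c=(ox,oy,ang)
    d=np.array(p[:2])-c[:2]; u=np.array([np.cos(c[2]),np.sin(c[2])])
    return np.round([1e3*d@u,1e3*(d@[-u[1],u[0]])],1)
E
python3 - <<'E'
from h import *
from scipy.optimize import least_squares
s=bot.observe(); print(s["position"],s["tool_rot"],s["grip_width"],s["clock"])
f=bot.grab_frame("wrist"); R=Ro.from_euler("xyz",s["tool_rot"]).as_matrix()
print(np.round(f["tool_from_camera"],3).tolist())
cv2.imwrite("pics/w1.png",f["img"][:,:,::-1])
t=bot.grab_frame("top"); obs=[]
known={"home":(80,0),"stop":(135,0),"chute":(0,0),"blade":(0,18.5),"rail":(-82.5,53.5)}
ids=[("wrist",f),("top",t)]
for n,pic in ids:
    for q in list(known)+["tray"]: 
        p=pos(q,pic); print(n,q,p)
E
```

```text
clock: 1.5
position: [0.2462, 0.5745, 0.3039]
tool_rot: [3.142, -0.0, 2.066]
force: [-0.2, 0.6, 0.5]
grip_width: 0.0599
finger_force: 0.0
clock: 2.0
position: [0.3304, 0.4339, 0.304]
tool_rot: [3.141, -0.0, 1.939]
force: [0.5, 0.1, 0.5]
grip_width: 0.0596
finger_force: 0.0
clock: 2.5
position: [0.4121, 0.3018, 0.3043]
tool_rot: [3.141, 0.001, 1.933]
force: [-0.6, -0.1, 0.6]
grip_width: 0.0598
finger_force: 0.0
[0.41214634 0.30180799 0.30426989] [3.14080455e+00 9.83157514e-04 1.93326247e+00] 0.05979009701791477 2.5
[[0.001, -0.961, -0.278, 0.07], [1.0, 0.001, 0.001, 0.0], [-0.001, -0.278, 0.961, -0.069], [0.0, 0.0, 0.0, 1.0]]
wrist home [([0.6813, 0.0581, -0.0004], 0.52)]
wrist stop []
wrist chute []
wrist blade [([0.4618, 0.1398, 0.0498], 0.37)]
wrist rail [([0.4613, 0.1383, 0.0491], 0.32)]
wrist tray [([0.4149, 0.3709, 0.0028], 0.87), ([0.2801, 0.2418, 0.0022], 0.86), ([0.4586, 0.1383, 0.049], 0.63), ([0.6235, 0.3615, 0.0008], 0.59)]
top home [([0.5354, -0.042, 0.0524], 0.84)]
top stop []
top chute [([0.5029, 0.0345, 0.0063], 0.65)]
top blade [([0.519, 0.0406, 0.063], 0.72)]
top rail [([0.5228, 0.1314, 0.0923], 0.63)]
top tray [([0.6277, 0.3635, -0.002], 0.96), ([0.6825, 0.0637, -0.0004], 0.72), ([0.4596, 0.1414, 0.0566], 0.7), ([0.2806, 0.2385, 0.0042], 0.68)]
```

Run:
```python
from h import *
from scipy.optimize import least_squares
K=np.array([[80,0],[135,0],[0,0],[0,18.5],[-82.5,53.5]])/1e3
P=np.array([[.5325,-.0407],[.5525,-.092],[.5026,.0339],[.518,.0413],[.5205,.1308]])
T=np.array([.4603,.1413])
def M(c,k): return k@np.array([[np.cos(c[2]),np.sin(c[2])],[-np.sin(c[2]),np.cos(c[2])]])+c[:2]
def r(v): return np.r_[(M(v,K)-P).ravel(),(M(v,np.array([v[3],0]))-T)]
v=least_squares(r,[.503,.034,-1.2,-.117]).x
print(v,np.round(1e3*r(v),1)); s=bot.observe()
print(cs(s["position"],v),s["tool_rot"],"yaw wanted",v[2]+np.pi)
np.save("c.npy",v)
```

```text
[ 0.50218724  0.03398689 -1.19020009 -0.11519416] [-0.6  0.4 -0.2  0.6 -0.4  0.1  1.4 -0.4  0.7 -0.3 -0.9 -0.4]
[-286.3   15.1] [-3.14154376e+00  4.75902602e-05  1.93892266e+00] yaw wanted 1.951392564008275
```

View pics/w1.png

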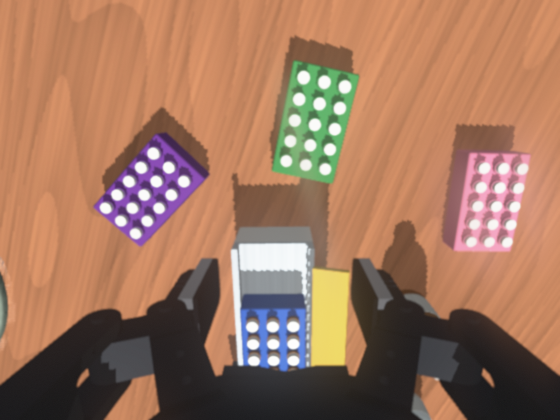

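The wrist view shows the chute's open end at the bottom centre (275,240), the rack's rear at about (273,300) and the yellow rail to its right at (330,300). The fingers straddle as planned, and the chute fit residuals are about 1 mm. Next I'll go above the press spot at chute (-193, 26).

```bash
python3 -m jog '[[[-31,4,0,0,0,-0.012,0.7],[-31,4,10,0,0,0,0.7],[-31,3,30,0,0,0,0.7],[0,0,40,0,0,0,0.7],[0,0,30,0,0,0,0.7]]]'
python3 -m jog '[[[0,0,0,0,0,0,0.7],[0,0,0,0,0,0,0.7]]]'
python3 - <<'E'
from h import *
v=np.load("c.npy");s=bot.observe();print(cs(s["position"],v),s["position"],s["tool_rot"],s["force"])
for n in("side","wrist"):
    f=bot.grab_frame(n);im=f["img"][:,:,::-1]
    if n=="side": im=cv2.resize(im[100:300,130:410],None,fx=2.5,fy=2.5)
    cv2.imwrite(f"pics/{n}2.png",im)
    print(n,[ (cs(p,v),p[2],c) for p,c in pos("tray",f)],[ (cs(p,v),p[2],c) for p,c in pos("rail",f)])
E
```

```text
clock: 3.7
position: [0.4544, 0.2218, 0.1923]
tool_rot: [-3.141, 0.0, 1.949]
force: [0.4, 0.5, 0.5]
grip_width: 0.0601
finger_force: 0.0
clock: 3.9
position: [0.4545, 0.2229, 0.1945]
tool_rot: [-3.141, 0.0, 1.951]
force: [0.1, 0.1, 0.0]
grip_width: 0.0598
finger_force: 0.0
[-193.1   25.9] [0.45449704 0.22290584 0.19447783] [-3.14115201e+00  2.35225409e-04  1.95062757e+00] [0.11059481 0.07603329 0.03234985]
side [(array([-338.3,   47.8]), -0.0005, 0.9), (array([-255.9,  236.2]), 0.0011, 0.9), (array([-273.1, -132.7]), 0.0011, 0.58)] [(array([-82.8,  51. ]), 0.0954, 0.82), (array([-0.9, 15.3]), 0.0625, 0.66)]
wrist [(array([-273.5, -130.9]), 0.0012, 0.92), (array([-257.9,  239.3]), 0.0012, 0.71), (array([-111.5,    0.7]), 0.049, 0.64)] []
```

View pics/side2.png

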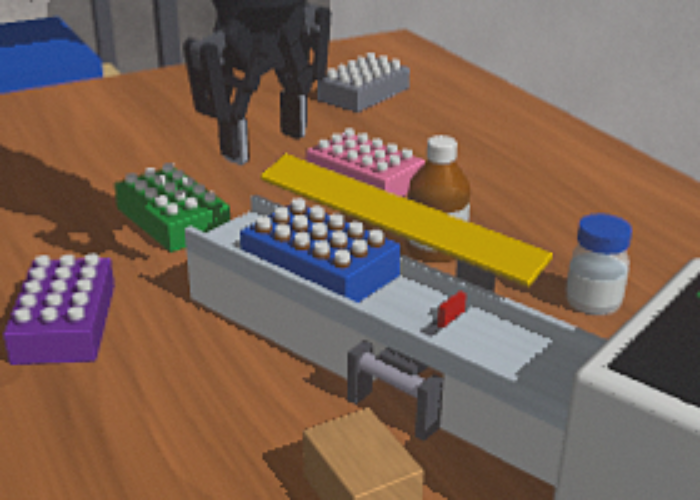

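View pics/wrist2.png

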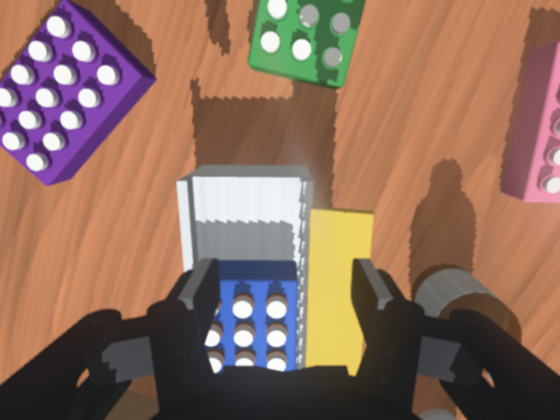

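The side view shows the fingertips at (235,155) and (293,130), above the chute's open end, with the near finger behind the rack and the far one over the rail's end. The wrist view has the right finger over the yellow rail at (360,280) and the left over the chute at (205,280). Next I'll press down and watch the force.

```bash
python3 -m jog '[[[0,0,10,0,0,0,0.7],[0,0,10,0,0,0,0.7],[0,0,5,0,0,0,0.7],[0,0,5,0,0,0,0.7],[0,0,0,0,0,0,0.7]]]'
python3 -m jog '[[[0,0,5,0,0,0,0.7],[0,0,5,0,0,0,0.7],[0,0,5,0,0,0,0.7],[0,0,0,0,0,0,0.7]]]'
python3 -m jog '[[[0,0,4,0,0,0,0.7],[0,0,4,0,0,0,0.7],[0,0,0,0,0,0,0.7],[0,0,0,0,0,0,0.7]]]'
```

```text
clock: 4.7
position: [0.4542, 0.2228, 0.1632]
tool_rot: [-3.141, 0.0, 1.951]
force: [-0.6, -1.2, 1.8]
grip_width: 0.0597
finger_force: 1.2
clock: 5.1
position: [0.4543, 0.2229, 0.1484]
tool_rot: [-3.141, 0.0, 1.951]
force: [2.3, 1.8, 4.6]
grip_width: 0.0599
finger_force: 2.1
clock: 5.5
position: [0.4544, 0.223, 0.1411]
tool_rot: [3.141, -0.0, 1.951]
force: [1.4, 0.6, 5.8]
grip_width: 0.0597
finger_force: 2.3
```

```bash
python3 -m jog '[[[0,0,4,0,0,0,0.7],[0,0,0,0,0,0,0.7],[0,0,0,0,0,0,0.7]]]'
python3 - <<'E'
from h import *
v=np.load("c.npy");s=bot.observe();print(s["position"],s["force"],s["joint_efforts"])
for n in("side","top"):
    f=bot.grab_frame(n);im=f["img"][:,:,::-1]
    if n=="side": im=cv2.resize(im[130:290,160:400],None,fx=3,fy=3,interpolation=cv2.INTER_CUBIC); cv2.imwrite(f"pics/{n}3.png",im)
    for q in("rail","blade","tray"): print(n,q,[ (cs(p,v),p[2],c) for p,c in pos(q,f)])
E
```

```text
clock: 5.8
position: [0.4544, 0.223, 0.1372]
tool_rot: [3.141, -0.0, 1.951]
force: [2.6, 1.1, 6.3]
grip_width: 0.0599
finger_force: 2.5
[0.45444134 0.22296762 0.13715302] [2.57932371 1.11483022 6.26620779] [-1.54459249e-02 -7.90490985e+01  6.23562947e+00 -1.76468664e+01
  1.18773882e-02  1.02038361e+00  1.36486469e-03]
side rail [(array([-82. ,  64.1]), 0.0706, 0.93)]
side blade [(array([-2.2, 21. ]), 0.0447, 0.67)]
side tray [(array([-117.5,    0.5]), 0.0514, 0.95), (array([-342.1,   46. ]), -0.0056, 0.75), (array([-254.4,  236.7]), 0.001, 0.74), (array([-271.5, -131.4]), -0.0035, 0.68)]
top rail [(array([-83.5,  62.9]), 0.0707, 0.81)]
top blade [(array([-3.2, 22.4]), 0.0482, 0.88)]
top tray [(array([-260.3,  240.1]), -0.0023, 0.87), (array([-116.6,    2.6]), 0.0542, 0.63), (array([82.,  3.]), 0.0535, 0.32)]
```

View pics/side3.png

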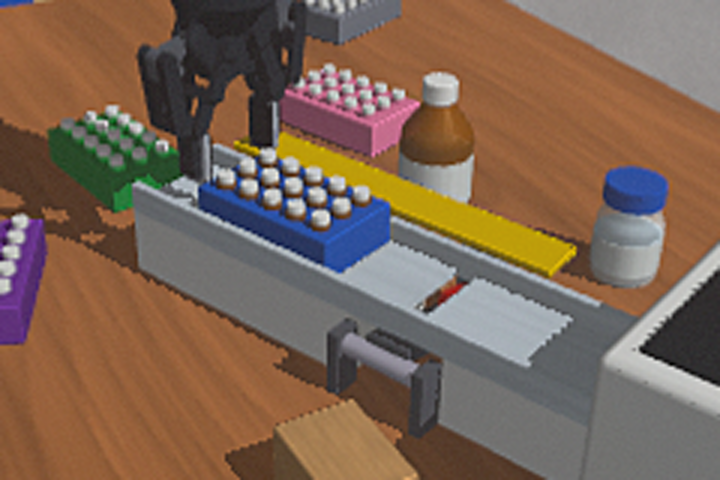

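The rail now reads about 70.6 mm high, which is a gate angle of roughly 0.23 rad. The side view shows the red blade sunk in its slot at (445,292). I'll press 5 mm further for margin and then begin pushing.

```bash
python3 -m jog '[[[0,0,3,0,0,0,0.7],[0,0,2,0,0,0,0.7],[0,0,0,0,0,0,0.7],[0,0,0,0,0,0,0.7],[0,0,0,0,0,0,0.7]]]'
python3 -m jog '[[[-5,0,0,0,0,0,0.7],[-5,0,0,0,0,0,0.7],[-5,0,0,0,0,0,0.7],[-5,0,0,0,0,0,0.7],[-5,0,0,0,0,0,0.7]]]'
python3 - <<'E'
from h import *
v=np.load("c.npy");s=bot.observe();print(cs(s["position"],v),s["position"],s["force"])
for n in("side","top"):
    f=bot.grab_frame(n)
    for q in("rail","blade","tray"): print(n,q,[ (cs(p,v),p[2],c) for p,c in pos(q,f)][:2])
E
```

```text
clock: 6.7
position: [0.4546, 0.2231, 0.1323]
tool_rot: [3.141, -0.0, 1.951]
force: [3.1, 0.5, 5.0]
grip_width: 0.0599
finger_force: 2.8
clock: 7.2
position: [0.4634, 0.1996, 0.1319]
tool_rot: [-3.141, -0.001, 1.951]
force: [-2.3, 6.3, 6.7]
grip_width: 0.0596
finger_force: 3.7
[-168.2   25.5] [0.46336609 0.19961156 0.13194305] [-2.30273459  6.30971091  6.69649248]
side rail [(array([-81.4,  64.6]), 0.0676, 0.68)]
side blade [(array([-1.7, 23.4]), 0.0441, 0.84)]
side tray [(array([-101.7,    2.1]), 0.0539, 0.71), (array([-254.3,  235.3]), -0.001, 0.71)]
top rail [(array([  30.7, -126. ]), -0.0018, 0.3), (array([-100.3,    1.9]), 0.0551, 0.17)]
top blade [(array([-0.7, 23.3]), 0.0456, 0.71)]
top tray [(array([-102.1,    3.9]), 0.0542, 0.78), (array([-259.3,  237.6]), -0.0004, 0.72)]
```

```bash
python3 -m jog '[[[-8,0,0,0,0,0,0.7],[-8,0,0,0,0,0,0.7],[-8,0,0,0,0,0,0.7],[-8,0,0,0,0,0,0.7],[-8,0,0,0,0,0,0.7]]]'
python3 - <<'E'
from h import *
v=np.load("c.npy");s=bot.observe();print(cs(s["position"],v),s["position"],s["force"])
for n in("side","top"):
    f=bot.grab_frame(n)
    for q in("rail","blade","tray"): print(n,q,[ (cs(p,v),p[2],c) for p,c in pos(q,f)][:2])
E
```

```text
clock: 8.1
position: [0.4786, 0.162, 0.1319]
tool_rot: [-3.142, -0.0, 1.951]
force: [-1.4, 4.0, 4.5]
grip_width: 0.0593
finger_force: 2.9
[-127.6   25.7] [0.47861009 0.16199688 0.13189363] [-1.38921473  3.95189364  4.45933169]
side rail [(array([-79.4,  66.6]), 0.0662, 0.84)]
side blade [(array([-1.7, 24.5]), 0.0438, 0.77)]
side tray [(array([-271.5, -131.1]), -0.0016, 0.78), (array([-60.5,   1.2]), 0.0557, 0.73)]
top rail [(array([-84.8,  65.4]), 0.0608, 0.71)]
top blade [(array([-0.7, 24.6]), 0.0447, 0.88)]
top tray [(array([-342.7,   45.7]), 0.0001, 0.87), (array([-62.3,   3.4]), 0.0547, 0.74)]
```

```bash
python3 -m jog '[[[-8,0,0,0,0,0,0.7],[-8,0,0,0,0,0,0.7],[-8,0,0,0,0,0,0.7],[-8,0,0,0,0,0,0.7],[-8,0,0,0,0,0,0.7]]]'
python3 -m jog '[[[-8,0,0,0,0,0,0.7],[-8,0,0,0,0,0,0.7],[-8,0,0,0,0,0,0.7],[-8,0,0,0,0,0,0.7],[-8,0,0,0,0,0,0.7]]]'
python3 - <<'E'
from h import *
v=np.load("c.npy");s=bot.observe();print(cs(s["position"],v),s["position"],s["force"])
for n in("side","top"):
    f=bot.grab_frame(n)
    if n=="side": cv2.imwrite("pics/side4.png",cv2.resize(f["img"][130:290,160:400,::-1],None,fx=3,fy=3))
    for q in("rail","tray"): print(n,q,[ (cs(p,v),p[2],c) for p,c in pos(q,f)][:2])
E
```

```text
clock: 9.0
position: [0.4934, 0.1248, 0.1319]
tool_rot: [-3.141, -0.0, 1.951]
force: [-1.9, 4.3, 3.3]
grip_width: 0.0599
finger_force: 3.0
clock: 9.5
position: [0.5083, 0.0876, 0.1319]
tool_rot: [-3.141, -0.0, 1.951]
force: [-2.5, 4.3, 3.9]
grip_width: 0.0601
finger_force: 2.9
[-47.5  25.6] [0.50829021 0.08760342 0.13187684] [-2.5030169   4.33661394  3.86851201]
side rail [(array([-82.9,  63.9]), 0.0667, 0.89)]
side tray [(array([-339.2,   44.2]), -0.0033, 0.86), (array([-269.9, -130.6]), -0.0004, 0.81)]
top rail []
top tray [(array([-340.8,   45.7]), 0.0014, 0.93), (array([-257.4,  241.1]), 0.001, 0.92)]
```

View pics/side4.png

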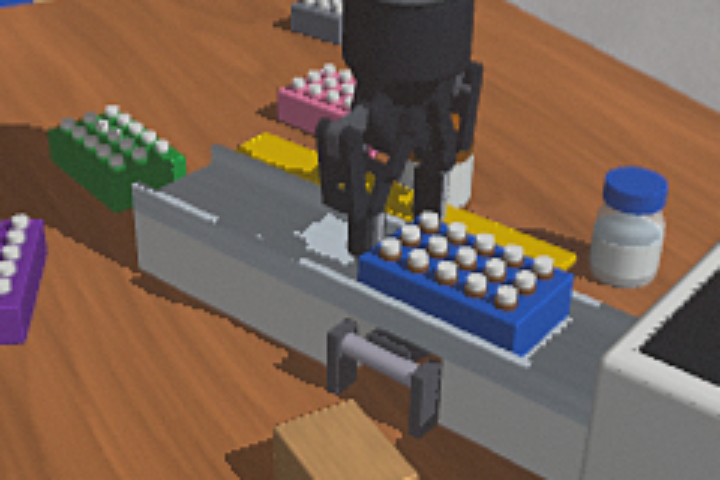

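The side view shows the rack over the gate, with its rear at (360,260). It sits flat and straight, the finger is behind it and the rail is down. I'll push on and slow down near the stop.

```bash
python3 -m jog '[[[-8,0,0,0,0,0,0.7],[-8,0,0,0,0,0,0.7],[-8,0,0,0,0,0,0.7],[-8,0,0,0,0,0,0.7],[-8,0,0,0,0,0,0.7]]]'
python3 -m jog '[[[-4,0,0,0,0,0,0.7],[-4,0,0,0,0,0,0.7],[-4,0,0,0,0,0,0.7],[-2,0,0,0,0,0,0.7],[0,0,0,0,0,0,0.7]]]'
python3 -m jog '[[[-3,0,0,0,0,0,0.7],[-2,0,0,0,0,0,0.7],[0,0,0,0,0,0,0.7]]]'
python3 - <<'E'
from h import *
v=np.load("c.npy");s=bot.observe();print(cs(s["position"],v),s["position"],s["force"])
E
```

```text
clock: 10.3
position: [0.5228, 0.0516, 0.1319]
tool_rot: [-3.141, -0.001, 1.952]
force: [-2.6, 4.5, 6.5]
grip_width: 0.0599
finger_force: 3.5
clock: 10.8
position: [0.5281, 0.0382, 0.1319]
tool_rot: [-3.141, -0.0, 1.951]
force: [-0.6, 1.4, 4.4]
grip_width: 0.0597
finger_force: 2.3
clock: 11.1
position: [0.53, 0.0335, 0.1319]
tool_rot: [-3.142, -0.0, 1.951]
force: [-1.5, 2.1, 3.5]
grip_width: 0.0599
finger_force: 2.3
[10.7 25.6] [0.52995205 0.03354773 0.1318801 ] [-1.45712607  2.14126989  3.46137377]
```

```bash
python3 -m jog '[[[-2,0,0,0,0,0,0.7],[-1,0,0,0,0,0,0.7],[0,0,0,0,0,0,0.7]]]'
python3 -m jog '[[[-1,0,0,0,0,0,0.7],[0,0,0,0,0,0,0.7]]]'
python3 - <<'E'
from h import *
v=np.load("c.npy");s=bot.observe();print(cs(s["position"],v),s["position"],s["force"])
for n in("side","top"):
    f=bot.grab_frame(n)
    for q in("rail","tray"): print(n,q,[ (cs(p,v),p[2],c) for p,c in pos(q,f)][:4])
E
```

```text
clock: 11.4
position: [0.5308, 0.0314, 0.1318]
tool_rot: [-3.141, -0.001, 1.951]
force: [-2.8, 7.8, 5.8]
grip_width: 0.0596
finger_force: 5.5
clock: 11.6
position: [0.5309, 0.0313, 0.1318]
tool_rot: [-3.141, -0.002, 1.952]
force: [-5.0, 12.9, 7.6]
grip_width: 0.0597
finger_force: 8.1
[13.2 25.6] [0.5308879  0.0313027  0.13182071] [-4.96799083 12.9203727   7.57083481]
side rail [(array([-82.7,  64.8]), 0.0626, 0.75)]
side tray [(array([80.8,  1.2]), 0.0573, 0.96), (array([-273.5, -135.3]), -0.002, 0.89), (array([-341.7,   46.6]), -0.0021, 0.78), (array([-253.4,  235.3]), -0.0012, 0.73)]
top rail [(array([-85.1,  65.9]), 0.0613, 0.85)]
top tray [(array([-341.5,   46.1]), 0.0018, 0.85), (array([-273.5, -130.7]), 0.0022, 0.75), (array([-258.4,  237.8]), -0.0023, 0.64)]
```

The force rose to 14 N and the rack reads x = 80.8 mm, so it is home. I'll back off 4 mm and lift gently so that the gate rises.

```bash
python3 -m jog '[[[2,0,0,0,0,0,0.7],[2,0,0,0,0,0,0.7],[0,0,-4,0,0,0,0.7],[0,0,-6,0,0,0,0.7],[0,0,-6,0,0,0,0.7]]]'
python3 -m jog '[[[0,0,-6,0,0,0,0.7],[0,0,-6,0,0,0,0.7],[0,0,-8,0,0,0,0.7],[0,0,-10,0,0,0,0.7],[0,0,-15,0,0,0,0.7]]]'
python3 -m jog '[[[0,0,-30,0,0,0,0.7],[20,0,-40,0,0,0,0.7],[40,0,-40,0,0,0,0.7],[40,0,0,0,0,0,0.7],[40,0,0,0,0,0,0.7]]]'
python3 -m jog '[[[40,0,0,0,0,0,0.7],[40,0,0,0,0,0,0.7],[40,0,0,0,0,0,0.7],[0,0,0,0,0,0,0.7],[0,0,0,0,0,0,0.7]]]'
python3 - <<'E'
from h import *
v=np.load("c.npy");s=bot.observe();print(cs(s["position"],v),s["position"],s["force"],s["clock"])
for n in("side","top"):
    f=bot.grab_frame(n)
    if n=="side": cv2.imwrite("pics/side5.png",cv2.resize(f["img"][130:340,160:480,::-1],None,fx=2.4,fy=2.4))
    for q in("rail","blade","tray","amber_bottle","blue_jar"): print(n,q,[ (cs(p,v),p[2],c) for p,c in pos(q,f)][:4])
E
```

```text
clock: 12.4
position: [0.5297, 0.0333, 0.1483]
tool_rot: [-3.141, -0.0, 1.951]
force: [-2.0, 0.5, 2.3]
grip_width: 0.06
finger_force: 1.4
clock: 12.9
position: [0.5299, 0.0336, 0.1935]
tool_rot: [-3.141, -0.0, 1.951]
force: [-0.0, -0.5, 0.0]
grip_width: 0.0598
finger_force: 0.0
clock: 13.4
position: [0.4795, 0.1605, 0.3001]
tool_rot: [3.138, -0.0, 1.95]
force: [-0.0, 0.5, -0.2]
grip_width: 0.0595
finger_force: 0.0
clock: 13.9
position: [0.435, 0.2712, 0.2987]
tool_rot: [3.141, -0.0, 1.953]
force: [1.3, -1.4, 0.2]
grip_width: 0.0597
finger_force: 0.0
[-245.2   25.7] [0.43499513 0.27117269 0.29869484] [ 1.25839075 -1.4167006   0.17223189] 13.9
side rail [(array([-83.9,  52.4]), 0.0958, 0.88)]
side blade [(array([-1.1, 17.6]), 0.063, 0.89), (array([ 38.3, 178.4]), -0.0017, 0.45)]
side tray [(array([-340.9,   46.1]), -0.0047, 0.88), (array([-253.1,  233.3]), -0.0017, 0.75), (array([-271.3, -131.6]), -0.0015, 0.66), (array([80.6, -1.1]), 0.0578, 0.55)]
side amber_bottle [(array([-119.3,  167. ]), -0.0003, 0.98)]
side blue_jar [(array([ 39.4, 178.8]), 0.0011, 0.96)]
top rail [(array([-83.8,  51.3]), 0.0913, 0.67)]
top blade [(array([-7.9, 13.5]), 0.0634, 0.77)]
top tray [(array([-258.8,  238.6]), -0.0045, 0.81), (array([-271.5, -128.5]), 0.0012, 0.75), (array([-115.4,  162.2]), 0.0028, 0.73), (array([78.1, -0.1]), 0.0546, 0.64)]
top amber_bottle [(array([-115. ,  162.5]), 0.0025, 0.94)]
top blue_jar [(array([ 40.2, 177.4]), -0.0003, 0.95)]
```

View pics/side5.png

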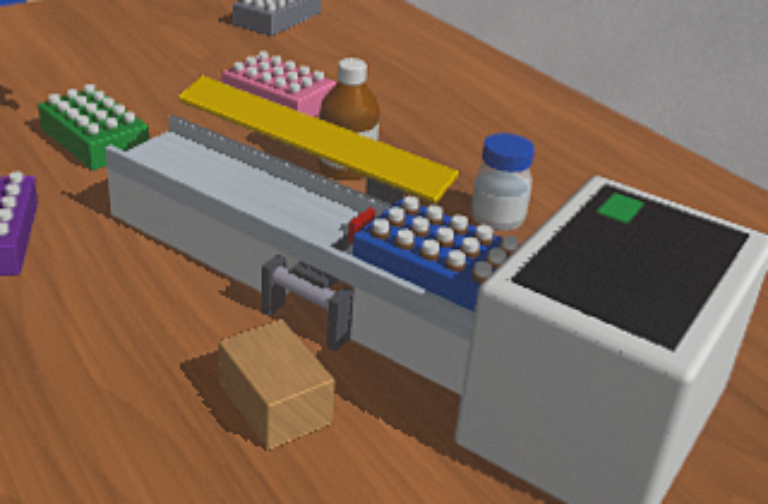

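The picture shows the rack home, with its rear at (355,245). The red gate is up behind it at (362,222), the rail is up, and the bottle, jar and carton stand where they were.

```bash
python3 -c "from workcell import bot; print(bot.job_done())"
```

```text
the job is handed in; nothing more can be done
None
```

The rack is home against the end stop (chute x about 79–80 mm), the gate has sprung up behind it, the bottle, jar and carton look undisturbed, and the job was handed in at about 14 s; no verdict was returned.

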